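One turn of the screw press to seat a latch pivot pin

ROBOT

A 6-joint arm with a two-finger parallel gripper is mounted at the origin on the work surface. World frame = base frame: x ahead of the robot, y to its left, z up, the work surface at z = 0. Lengths are in m, angles in rad, forces in N, time in s.
With the tool pointing down it reaches from about 0.35 to 0.85 m from the base axis. Payload 8.1 kg.
Tool frame: the origin (TCP) lies at the very end of the fingers, on their centre line; the grasp point (between the pads) lies 19 mm behind it (robot.pinch_z is the distance from the TCP to the grasp point, in m); y points along the fingers, x is the direction in which the jaws open and shut, and the axes are right-handed (so a half turn about y gives the same grasp; the last joint's range is limited). The gripper opens to 93 mm and grips with 3 to 60 N. Pads are 15 mm wide; open, the fingers measure 128 mm over their backs; the gripper's body (75 mm by 188 mm) begins 65 mm behind the grasp point.
Start: joints at [-1.408, 0.13, 1.488, -0, 1.523, -0.085], TCP at [0.147, -0.582, 0.219] pointing down, gripper open.
Joint ranges: [-2.96, 2.96], [-0.89, 2.26], [0.02, 2.5], [-1.34, 4.48], [0, 2.73], [-2.66, 2.66]. Speed limits (rad/s): [2.39, 2.39, 2.79, 3.14, 3.14, 3.14].

INTERFACE

Orientations are given as a rotation vector (axis times angle).
In Python, from plant import robot gives the robot as it stands.
- The arm moves only by the shell command python3 -m inch 'ROWS' [FORCE]. ROWS is JSON, a list of rows, each a list of 5 numbers: the closure, from -1 (fully open) to 1 (shut), then the shift along the world's x, y, z in m, then the turn about the world's z in rad. A call has 1 to 8 rows; each row is the pose to reach, as a shift and turn from the pose measured when the call began; what a row does not reach only later rows make up. A row lasts 1/8 s, in which the tool goes at most 62.5 mm and 10.7 degrees, less where a joint would pass 70% of its speed; a pose out of reach is approached as far as the arm can. A call with a gripper value outside its range is refused whole. The fingers move at their own pace and stop on an object; FORCE is the grip in N (left out, the last holds). Time passes only in rows, so rows that repeat a pose let the fingers close. It gives the time, the measured TCP pose, the force and the opening at its end, in the units of the state.
- robot.read_state(): the state, without advancing time (a new reading comes with each control period).
- robot.read_camera(name): name is "scene" or "top" or "wrist"; returns a dict with "color" (400x640x3 uint8, red, green, blue), "mtx" (3x3 intrinsics, pixels), "dist_coeffs" ([k1, k2, p1, p2, k3] as OpenCV has them; the pictures are not rectified), "R" (3x3) and "t" (3): a world point X has camera coordinates R X + t; the wrist camera has in their place "hand_eye" (4x4, takes a point from camera to tool coordinates, whose origin is the TCP and whose axes are the tool frame's). Camera axes: x right, y down, z forward; pixel columns grow to the right and rows downward; lengths in m; the calibration is good to about 2 mm. A picture is of the moment at which its call begins: read the wrist's pose just before it. There is no depth.
- robot.close_job(): hands the job in, once; it reports no verdict.
The state is a dict: "t": time; "q": joint angles; "dq": joint speeds; "joint_torque": joint torques, N m; "tool_pos": TCP position; "orientation": TCP orientation; "force": force on the tool from outside, world axes, zero at the start; "wrist_torque": the same for the moment, N m; "opening": finger opening in m.
Only numpy, scipy, OpenCV 4.12 (cv2) and the standard library are available. Lean on these libraries where they do the work, as an engineer would, in place of code of your own. Each camera call takes 0.05 s, during which the arm holds its last target. There are 200 camera calls.

TASK

On the bench screw press a latch fork lies ready with its new pivot pin standing proud by one lead of the screw. Push the handwheel round by its upright handle with your fingertips, gently and without squeezing the handle, through exactly one full turn clockwise as seen from above and not beyond, so that the pin is pressed in flush, then leave the wheel standing there. Do not disturb the loose parts lying about the press.

Things in the scene. Friction and masses are not known exactly. Their poses are not given: they have to be found in the camera images.
- handle: Upright revolving handle of the press's handwheel: black bakelite barrel, 25 mm diameter, 68 mm long, on the rim at the end of one spoke, 80 mm from the wheel's axis, at any clock position. It spins freely. Origin at the barrel's centre, half-way up, about 268 mm above the table; z up. The rim's top lies 40 mm below the origin. After one turn it is back in place, 6 mm lower.
- hub (a point): Point on the vertical axis of the handwheel, on top of its hub nut, about 241 mm above the table. The wheel is bare grey cast iron, 177 mm over the rim, with three spokes; it lies level on top of a light grey C-shaped bench press (base 210 x 130 mm, head under the wheel).
- handwheel (a joint): Angle of the handwheel in rad: 0 at the start, growing clockwise as seen from above (which lowers the ram), 6.283 after one full turn. It turns stiffly (4 to 6 N at the handle), stays where it is left and has no stop at one turn. One turn lowers wheel, screw and ram together by 6 mm.
- pin (a joint): How far the pivot pin has been pressed into the latch fork, in m: 0 at the start, when the ram's 8 mm punch just touches it; 0.006 when the pin's top is flush with the fork.
- pin_top (a point): Centre of the top of the 10 mm steel pivot pin, in the boss of the blued latch fork that lies on the press's bolster right under the ram.
- spare_fork: Loose bystander: a second blued steel latch fork lying flat beside the press, about 60 x 45 x 12 mm; origin under its boss.
- striker: Loose bystander: chromed striker bolt standing on its 34 mm flange in front of the press's throat, 46 mm high; origin at the centre of its underside.
- knob: Loose bystander: black bakelite knob, 42 mm in diameter and 41 mm high, standing beside the press; origin at the centre of its underside.
- mallet_head: Loose bystander: copper-faced mallet head without shaft, 100 x 38 x 40 mm; origin at the centre of its underside.
- spanner: Loose bystander: steel spanner, 150 mm long, lying flat.
- oil_can: Loose bystander: steel oil can with a brass spout, 64 mm in diameter, 140 mm high; origin at the centre of its underside.
- collar: Loose bystander: dark steel collar, 40 mm across, 16 mm high, lying flat behind the press; origin at the centre of its underside.
Not all that is in view belongs to the job. What is shaped like the part that bears pin but purple or red is not meant.

How it is judged:
By the outcome, as a careful person would: the job done as asked, in the order asked, and still so for the second after the job is handed in, with the robot touching nothing.
It also fails if it takes over 58 s, if anything falls off the work surface, if the arm or the gripper's body presses on something with over 40 N, if the wrist force passes 120 N, or if a joint passes its speed limit or range.

## Working session

There is one attempt and no reset: what is moved stays moved. The work goes in short steps, Python scripts to look and compute and a shell command to move; the robot and the scene stay as the last step left them, time stands still between calls to the robot, and variables do not carry over. Pictures are saved under pics/ and viewed, about 8 in all and at most 12, crops included, and the job is handed in when it is done.

```bash
ls; mkdir -p pics
python3 - <<'E'
from plant import robot
import cv2,numpy as np
s=robot.read_state();print({k:np.round(v,3).tolist() for k,v in s.items()})
for n in("scene","top"):
    c=robot.read_camera(n);cv2.imwrite(f"pics/{n}0.png",c["color"][:,:,::-1])
    print(n,c["mtx"],c["dist_coeffs"],c["R"],c["t"])
E
```

```text
pics
{'t': 0.0, 'q': [-1.408, 0.131, 1.489, 0.0, 1.523, -0.085], 'dq': [-0.002, 0.0, 0.001, -0.0, -0.001, -0.002], 'joint_torque': [0.004, -55.984, -49.176, 0.077, 0.035, -0.0], 'tool_pos': [0.147, -0.581, 0.218], 'orientation': [-1.315, 1.026, -1.023], 'force': [0.651, -0.051, 0.135], 'wrist_torque': [0.012, 0.056, -0.0], 'opening': 0.093}
scene [[511.15916119   0.         324.61647816]
 [  0.         511.15916119 201.07228833]
 [  0.           0.           1.        ]] [-0.05897409  0.          0.          0.          0.        ] [[-0.88009762  0.4746422   0.01195701]
 [ 0.35416339  0.6730581  -0.64927736]
 [-0.3162222  -0.56719272 -0.76045772]] [0.48500563 0.01515715 1.6790082 ]
top [[388.87843835   0.         316.99055483]
 [  0.         388.87843835 198.42422191]
 [  0.           0.           1.        ]] [-0.01050311  0.          0.          0.          0.        ] [[-4.98588081e-04 -9.99998625e-01  1.58163912e-03]
 [-9.85975766e-01  2.27638857e-04 -1.66888399e-01]
 [ 1.66887809e-01 -1.64266641e-03 -9.85974523e-01]] [-0.10471595  0.52009827  1.19363991]
```

View pics/scene0.png

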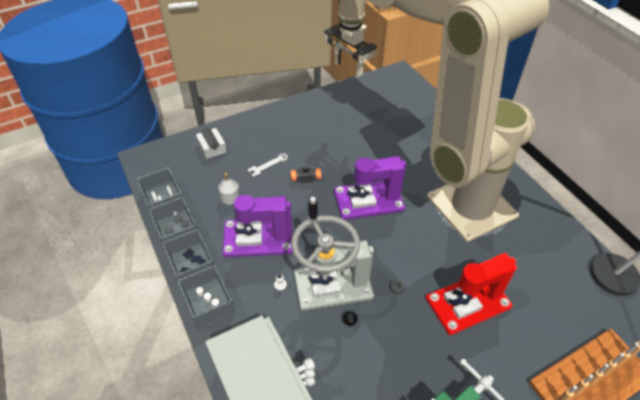

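View pics/top0.png

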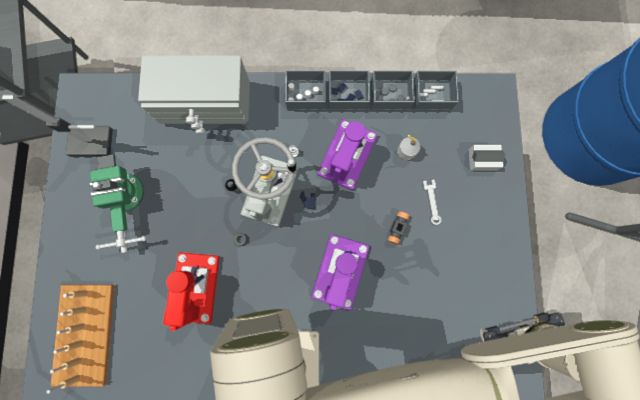

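The scene picture shows the grey press with its wheel at about (326,243), and the black handle at (313,207). The top picture shows the wheel at (264,168). The purple presses (scene 262,225 and 370,185) and the red one (470,292) are not meant; only the grey press carries a handwheel. I'll confirm in one enlarged crop.

Run:
```python
import cv2,numpy as np
a=cv2.imread("pics/top0.png")[125:225,210:330];b=cv2.imread("pics/scene0.png")[180:340,250:400]
a=cv2.resize(a,None,fx=4,fy=4,interpolation=2);b=cv2.resize(b,None,fx=2.6,fy=2.6,interpolation=2)[:400]
a=np.pad(a,((0,max(0,b.shape[0]-a.shape[0])),(0,0),(0,0)))[:b.shape[0]]
o=np.hstack([a,b]);o=o[:,:]
print(o.shape);cv2.imwrite("pics/crop0.png",cv2.resize(o,(800,int(o.shape[0]*800/o.shape[1]))))
```

```text
(400, 870, 3)
```

View pics/crop0.png

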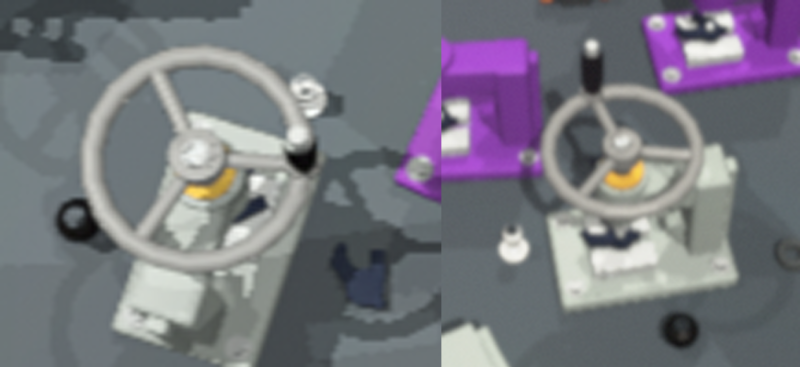

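The grey press is confirmed: it is the only one with a wheel. The handle is at top (291.5,166) and scene (313,209), with the hub nut at top (263.6,167) and scene (325.7,238). The rim ellipse is clear.

```bash
cat > h.py <<'E'
from plant import robot
import cv2,numpy as np
from scipy.spatial.transform import Rotation as Ro
def cam(n):
    s=robot.read_state();c=robot.read_camera(n)
    if n=="wrist":
        T=np.eye(4);T[:3,:3]=Ro.from_rotvec(s["orientation"]).as_matrix();T[:3,3]=s["tool_pos"]
        M=np.linalg.inv(T@np.array(c["hand_eye"]));c["R"],c["t"]=M[:3,:3],M[:3,3]
    return c
def ray(c,p):
    u=cv2.undistortPoints(np.array([[p]],float),c["mtx"],np.array(c["dist_coeffs"]))[0,0]
    R=np.array(c["R"]);return -R.T@c["t"],R.T@np.array([u[0],u[1],1])
def onz(c,p,z):
    o,d=ray(c,p);return o+d*(z-o[2])/d[2]
def tri(a,p,b,q):
    o,d=ray(a,p);o2,d2=ray(b,q)
    s=np.linalg.lstsq(np.c_[d,-d2],o2-o,rcond=None)[0]
    return (o+d*s[0]+o2+d2*s[1])/2,np.linalg.norm(o+d*s[0]-o2-d2*s[1])
def proj(c,X):
    return cv2.projectPoints(np.array([X],float),cv2.Rodrigues(np.array(c["R"]))[0],np.array(c["t"]),c["mtx"],np.array(c["dist_coeffs"]))[0].reshape(2)
E
python3 - <<'E'
from h import *
np.set_printoptions(precision=4,suppress=True)
t,s=cam("top"),cam("scene")
print("hub",onz(t,(263.6,166.6),.241),onz(s,(325.7,237.7),.241),tri(t,(263.6,166.6),s,(325.7,237.7)))
print("rimc",onz(t,(264.1,168),.221))
print("hbot",onz(t,(291.8,169.9),.234),onz(s,(313.2,218.5),.234))
print("htop",onz(t,(291.5,163.5),.302),onz(s,(313.2,200),.302))
st=robot.read_state();print(Ro.from_rotvec(st["orientation"]).as_matrix())
w=cam("wrist");print(w["hand_eye"]);cv2.imwrite("pics/w0.png",w["color"][:,:,::-1])
E
```

```text
hub [0.574  0.0398 0.241 ] [0.5752 0.0445 0.241 ] (array([0.5744, 0.041 , 0.2366]), np.float64(0.001934562299599504))
rimc [0.5752 0.0411 0.221 ]
hbot [ 0.5666 -0.0361  0.234 ] [ 0.572 -0.03   0.234]
htop [ 0.5666 -0.0396  0.302 ] [ 0.5692 -0.0347  0.302 ]
[[ 0.2453 -0.0002  0.9695]
 [-0.9695  0.0011  0.2453]
 [-0.0011 -1.      0.0001]]
[[ 1.      0.0004 -0.0003 -0.0004]
 [ 0.0004 -0.2456  0.9694 -0.1655]
 [ 0.0004 -0.9694 -0.2456  0.068 ]
 [ 0.      0.      0.      1.    ]]
```

```bash
python3 -m inch '[[1,0,0,0.06,0],[1,0.02,0.03,0.12,-0.05],[1,0.06,0.07,0.16,-0.1],[1,0.1,0.11,0.16,-0.15],[1,0.14,0.15,0.16,-0.2],[1,0.18,0.19,0.16,-0.25],[1,0.22,0.23,0.16,-0.3],[1,0.26,0.27,0.16,-0.33]]' 10
python3 -c "
from plant import robot;s=robot.read_state();print(s['q'],s['tool_pos'])"
```

```text
t: 1.25
tool_pos: [0.4082, -0.3099, 0.3782]
orientation: [-1.168, 1.27, -1.27]
force: [0.6, -0.4, -0.5]
opening: 0.0175
[-7.49950935e-01 -1.15037207e-01  1.44732468e+00  7.49080292e-04
  1.80940595e+00  9.04573978e-01] [ 0.40817775 -0.30987218  0.3781903 ]
```

```bash
python3 -m inch '[[1,0.03,0.04,0,0],[1,0.07,0.085,0,0],[1,0.11,0.13,0,0],[1,0.15,0.175,0,0],[1,0.19,0.22,0,0],[1,0.222,0.26,0,0],[1,0.222,0.273,0,0],[1,0.222,0.273,0,0]]' 10
python3 - <<'E'
from h import *
s=robot.read_state();print(s["q"],s["tool_pos"],s["force"]);print(Ro.from_rotvec(s["orientation"]).as_matrix().round(3))
w=cam("wrist");cv2.imwrite("pics/w1.png",w["color"][:,:,::-1])
for n,X in dict(hbot=(.568,-.037,.234),htop=(.568,-.037,.302),hub=(.575,.041,.241),tcp=s["tool_pos"]).items():print(n,proj(w,X))
E
```

```text
t: 2.25
tool_pos: [0.63, -0.0362, 0.378]
orientation: [-1.169, 1.27, -1.269]
force: [1.4, 0.0, -0.1]
opening: 0.0004
[-1.38885403e-01  2.11535848e-01  1.11066146e+00  4.29347813e-04
  1.81967900e+00  1.51404900e+00] [ 0.62998747 -0.03620662  0.37797138] [ 1.4371223   0.01169354 -0.0602394 ]
[[-0.082 -0.     0.997]
 [-0.997  0.    -0.082]
 [-0.    -1.    -0.   ]]
hbot [327.2870014  243.71380041]
htop [328.81637498 276.3006695 ]
hub [248.69777767 245.82775277]
tcp [321.91935157 241.24147606]
```

View pics/w1.png

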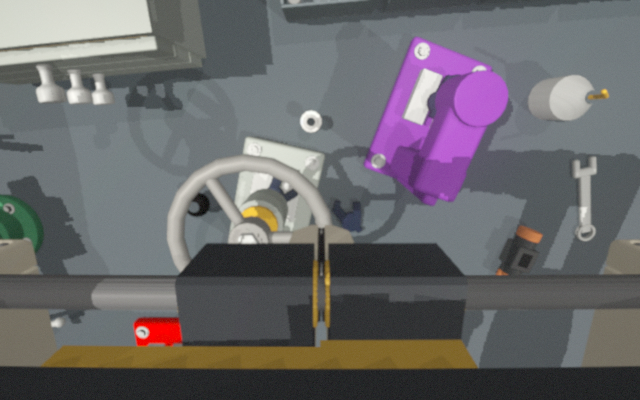

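The wrist view shows the fingers hiding the handle, as predicted. The rim centre at about (250,237) agrees with the projected hub, so I'll descend beside the handle and approach it.

```bash
python3 -m inch '[[1,0,0,-0.05,0],[1,0,0,-0.1,0],[1,0,0,-0.123,0],[1,0,0,-0.123,0],[1,-0.015,0,-0.123,0],[1,-0.025,0,-0.123,0],[1,-0.03,0,-0.123,0],[1,-0.03,0,-0.123,0]]' 10
python3 - <<'E'
from h import *
s=robot.read_state();print(s["tool_pos"],s["force"],s["wrist_torque"])
t=cam("scene");t2=cam("top")
a=cv2.resize(t["color"][150:300,240:400,::-1],None,fx=2.5,fy=2.5,interpolation=2);b=cv2.resize(t2["color"][110:260,200:360,::-1],None,fx=2.5,fy=2.5,interpolation=2)
cv2.imwrite("pics/c2.png",np.hstack([a,b]))
E
```

```text
t: 3.3
tool_pos: [0.5999, -0.0375, 0.2563]
orientation: [-1.167, 1.269, -1.271]
force: [-0.2, -0.3, 0.4]
opening: 0.0006
[ 0.59992706 -0.03749578  0.25633616] [-0.16986169 -0.25486383  0.37016425] [-0.00334038  0.05845524  0.04848012]
```

View pics/c2.png

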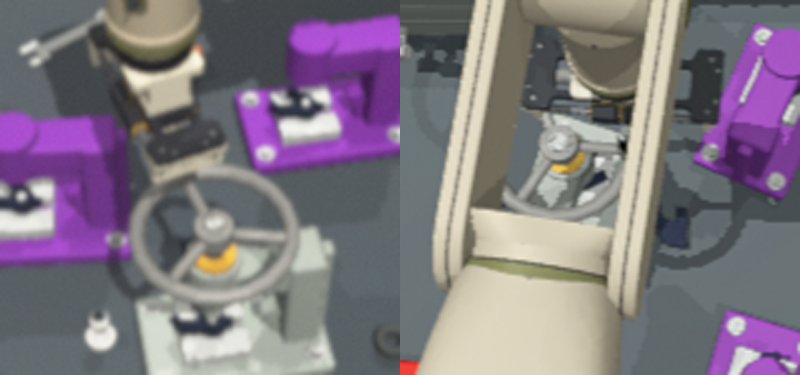

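The arm now hides the handle in both fixed views (wheel hub at crop (213,230)), so I'll feel for contact.

```bash
python3 -m inch '[[1,-0.002,0,0,0],[1,-0.004,0,0,0],[1,-0.006,0,0,0],[1,-0.006,0,0,0]]' 10; python3 -m inch '[[1,-0.002,0,0,0],[1,-0.003,0,0,0],[1,-0.003,0,0,0]]'
```

```text
t: 3.9
tool_pos: [0.5939, -0.0373, 0.2557]
orientation: [-1.168, 1.27, -1.271]
force: [-0.1, 0.5, 0.4]
opening: 0.0006
t: 4.28
tool_pos: [0.5912, -0.0373, 0.2558]
orientation: [-1.167, 1.269, -1.271]
force: [3.5, -1.1, -0.5]
opening: 0.0
```

```bash
python3 -m inch '[[1,-0.0005,0,0,0],[1,-0.0005,0,0,0]]'; python3 -m inch '[[1,-0.0005,0,0,0],[1,-0.0005,0,0,0]]'
```

```text
t: 4.53
tool_pos: [0.5908, -0.0374, 0.2558]
orientation: [-1.167, 1.269, -1.271]
force: [3.1, 0.5, -1.3]
opening: 0.0007
t: 4.78
tool_pos: [0.5903, -0.0374, 0.2558]
orientation: [-1.167, 1.269, -1.271]
force: [3.2, -0.6, -1.4]
opening: 0.0003
```

Contact came at about x = 0.592, ±1 mm. I'll track the circle about the hub, undershoot, and settle the last millimetre by comparing pictures with the starting ones.

```bash
cat > plan.py <<'E'
import sys
from h import *
hub=np.array([.5745,.041]);p0=np.array([.5920,-.0374])-hub;yaw0=np.arctan2(-.082,.997)
def target(deg,back=0,out=0,flip=0):
    a=-np.radians(deg);R=np.array([[np.cos(a),-np.sin(a)],[np.sin(a),np.cos(a)]])
    return np.r_[hub+R@(p0+np.array([back,-out])),.2557-.006*deg/360]
def cur():
    s=robot.read_state();M=Ro.from_rotvec(s["orientation"]).as_matrix()
    return s,np.arctan2(M[1,2],M[0,2])
if __name__=="__main__":
    flip=int(sys.argv[1]);back=float(sys.argv[2]);s,y=cur()
    r=s["tool_pos"][:2]-hub
    print("theta",np.degrees(np.arctan2(p0[1],p0[0])-np.arctan2(r[1],r[0]))%360,"q1 q6",s["q"][0],s["q"][5],"F",np.round(s["force"],1))
    for d in map(float,sys.argv[3:]):
        T=target(d,back);dy=yaw0-np.radians(d)+np.pi*flip-y
        dy=(dy+np.pi)%(2*np.pi)-np.pi if abs(abs(dy)-np.pi)>.3 or 1 else dy
        print(d,np.round(T-s["tool_pos"],4).tolist(),round(dy,3))
E
python3 plan.py 0 0 5 11 17 23 29 35 41 47
```

```text
theta 1.1768107169181414 q1 q6 -0.15006524938150065 1.5041459401909811 F [ 3.2 -0.6 -1.4]
5.0 [-0.0052, -0.0012, -0.0002] -0.086
11.0 [-0.0136, -0.0019, -0.0003] -0.191
17.0 [-0.022, -0.0017, -0.0004] -0.295
23.0 [-0.0303, -0.0006, -0.0005] -0.4
29.0 [-0.0385, 0.0014, -0.0006] -0.505
35.0 [-0.0465, 0.0041, -0.0007] -0.61
41.0 [-0.054, 0.0078, -0.0008] -0.714
47.0 [-0.0612, 0.0121, -0.0009] -0.819
```

```bash
python3 -m inch '[[1,-0.005,-0.001,0,-0.086],[1,-0.0135,-0.002,0,-0.19],[1,-0.022,-0.0015,0,-0.295],[1,-0.03,-0.0005,-0.0005,-0.4],[1,-0.0385,0.0015,-0.0005,-0.505],[1,-0.0465,0.004,-0.001,-0.61],[1,-0.054,0.008,-0.001,-0.715],[1,-0.061,0.012,-0.001,-0.82]]' 10;python3 plan.py 0 0 50 55 60;python3 - <<'E'
from h import *
t2=cam("top");t=cam("scene")
a=cv2.resize(t["color"][150:300,240:400,::-1],None,fx=2.5,fy=2.5,interpolation=2);b=cv2.resize(t2["color"][110:260,200:360,::-1],None,fx=2.5,fy=2.5,interpolation=2)
cv2.imwrite("pics/c3.png",np.hstack([a,b]))
E
```

```text
t: 5.78
tool_pos: [0.5291, -0.0261, 0.2551]
orientation: [-0.633, 1.836, -1.842]
force: [2.1, -4.4, -0.2]
opening: 0.0001
theta 46.69947941144078 q1 q6 -0.14425179179154518 2.334085247338982 F [ 2.1 -4.4 -0.2]
50.0 [-0.0034, 0.0033, -0.0002] -0.047
55.0 [-0.0087, 0.0078, -0.0003] -0.134
60.0 [-0.0137, 0.0127, -0.0004] -0.222
```

View pics/c3.png

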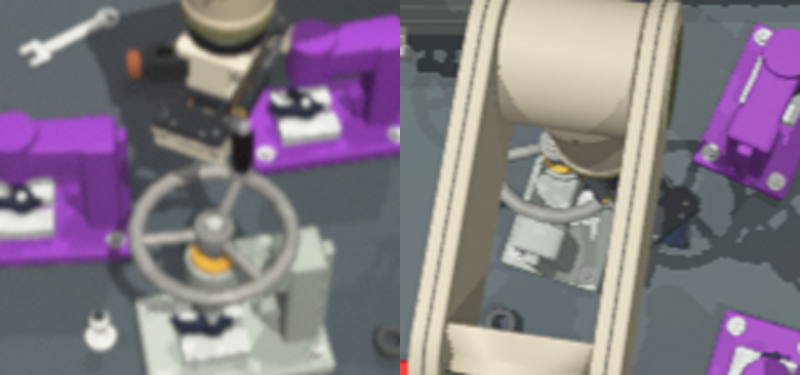

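The push works: the black handle has moved clockwise to scene crop (242,145), and the force is about 5 N. Next I'll back off and turn the tool half a turn the other way to stay within the last joint's range.

```bash
python3 -m inch '[[1,0.007,-0.009,0,0],[1,0.014,-0.018,0,0],[1,0.014,-0.018,0,0.17],[1,0.014,-0.018,0,0.35],[1,0.014,-0.018,0,0.53],[1,0.014,-0.018,0,0.71],[1,0.014,-0.018,0,0.89],[1,0.014,-0.018,0,1.07]]'; python3 plan.py 1 0.022 46.7
```

```text
t: 6.88
tool_pos: [0.5431, -0.0442, 0.2547]
orientation: [-1.285, 1.081, -1.083]
force: [0.4, 0.2, 0.9]
opening: 0.0008
theta 32.82058859925243 q1 q6 -0.17536038802732803 1.223673292812322 F [0.4 0.2 0.9]
46.7 [0.0014, 0.0026, 0.0002] 2.073
```

```bash
python3 -m inch '[[1,0,0,0,0.18],[1,0,0,0,0.36],[1,0,0,0,0.54],[1,0,0,0,0.72],[1,0,0,0,0.9],[1,0,0,0,1.08],[1,0,0,0,1.26],[1,0,0,0,1.44]]'; python3 plan.py 1 0.022 46.7;python3 plan.py 1 0.003 46
```

```text
t: 7.88
tool_pos: [0.5435, -0.0449, 0.2544]
orientation: [-1.569, -0.037, 0.038]
force: [-1.2, -0.1, -0.1]
opening: 0.0007
theta 32.42384675782753 q1 q6 -0.1773632563592455 -0.22481515093968127 F [-1.2 -0.1 -0.1]
46.7 [0.001, 0.0034, 0.0005] 0.626
theta 32.42384675782753 q1 q6 -0.1773632563592455 -0.22481515093968127 F [-1.2 -0.1 -0.1]
46.0 [-0.0112, 0.0167, 0.0005] 0.638
```

```bash
python3 -m inch '[[1,0,0,0,0.18],[1,0,0,0,0.36],[1,0.0005,0.003,0,0.54],[1,0.001,0.0035,0,0.63],[1,-0.005,0.01,0,0.63],[1,-0.01,0.0155,0.0005,0.635],[1,-0.011,0.0165,0.0005,0.635]]'; python3 plan.py 1 0 49 55 61 67 74 81 88 95
```

```text
t: 8.75
tool_pos: [0.5323, -0.028, 0.255]
orientation: [-1.503, -0.533, 0.534]
force: [0.5, -0.6, -0.4]
opening: 0.0006
theta 44.060760484069085 q1 q6 -0.14927496105986185 -0.8313766616246034 F [ 0.5 -0.6 -0.4]
49.0 [-0.0055, 0.0043, -0.0002] -0.049
55.0 [-0.012, 0.0097, -0.0003] -0.153
61.0 [-0.0179, 0.0157, -0.0004] -0.258
67.0 [-0.0231, 0.0222, -0.0005] -0.363
74.0 [-0.0283, 0.0305, -0.0006] -0.485
81.0 [-0.0325, 0.0394, -0.0007] -0.607
88.0 [-0.0355, 0.0487, -0.0008] -0.729
95.0 [-0.0374, 0.0584, -0.0009] -0.851
```

```bash
python3 -m inch '[[1,-0.0055,0.0045,0,-0.05],[1,-0.012,0.0095,0,-0.153],[1,-0.018,0.0155,-0.0005,-0.258],[1,-0.023,0.022,-0.0005,-0.363],[1,-0.0285,0.0305,-0.0005,-0.485],[1,-0.0325,0.0395,-0.0005,-0.607],[1,-0.0355,0.0485,-0.001,-0.729],[1,-0.0375,0.0585,-0.001,-0.85]]'; python3 plan.py 1 0 102 109 116 123 130 137 144 151
```

```text
t: 9.75
tool_pos: [0.4946, 0.0298, 0.2543]
orientation: [-1.567, 0.136, -0.136]
force: [-0.7, -4.5, 0.9]
opening: 0.0007
theta 94.60137846576572 q1 q6 -0.04314159738274257 0.13022911634157522 F [-0.7 -4.5  0.9]
102.0 [-0.0004, 0.0104, -0.0003] -0.118
109.0 [0.0001, 0.0202, -0.0004] -0.24
116.0 [0.0018, 0.0298, -0.0006] -0.362
123.0 [0.0046, 0.0392, -0.0007] -0.485
130.0 [0.0086, 0.0482, -0.0008] -0.607
137.0 [0.0136, 0.0566, -0.0009] -0.729
144.0 [0.0196, 0.0643, -0.001] -0.851
151.0 [0.0266, 0.0713, -0.0011] -0.973
```

```bash
python3 -m inch '[[1,-0.0005,0.0105,0,-0.118],[1,0,0.02,-0.0005,-0.24],[1,0.002,0.03,-0.0005,-0.362],[1,0.0045,0.039,-0.0005,-0.485],[1,0.0085,0.048,-0.001,-0.607],[1,0.0135,0.0565,-0.001,-0.73],[1,0.0195,0.0645,-0.001,-0.85],[1,0.0265,0.0715,-0.001,-0.973]]'; python3 plan.py 1 0 158 165 172 179 186 193 200 207
```

```text
t: 10.75
tool_pos: [0.5206, 0.1013, 0.2534]
orientation: [-1.381, 0.895, -0.894]
force: [-4.4, -1.4, 1.7]
opening: 0.0006
theta 150.7451116063439 q1 q6 0.09612138034285203 1.2471474082949345 F [-4.4 -1.4  1.7]
158.0 [0.0083, 0.0059, -0.0003] -0.118
165.0 [0.0167, 0.0109, -0.0004] -0.24
172.0 [0.0257, 0.0149, -0.0005] -0.362
179.0 [0.0351, 0.0178, -0.0006] -0.484
186.0 [0.0447, 0.0195, -0.0008] -0.607
193.0 [0.0545, 0.0201, -0.0009] -0.729
200.0 [0.0643, 0.0194, -0.001] -0.851
207.0 [0.0739, 0.0175, -0.0011] -0.973
```

```bash
python3 -m inch '[[1,0.0085,0.006,0,-0.118],[1,0.0165,0.011,-0.0005,-0.24],[1,0.0255,0.015,-0.0005,-0.362],[1,0.035,0.018,-0.0005,-0.485],[1,0.0445,0.0195,-0.001,-0.607],[1,0.0545,0.02,-0.001,-0.73],[1,0.0645,0.0195,-0.001,-0.85],[1,0.074,0.0175,-0.001,-0.973]]'; python3 plan.py 1 0 214 220 226; python3 plan.py 0 0.022 207 220
```

```text
t: 11.75
tool_pos: [0.5942, 0.1195, 0.2524]
orientation: [-0.894, 1.609, -1.605]
force: [-4.0, 2.6, 1.2]
opening: 0.0001
theta 206.64687098745944 q1 q6 0.11282087823643389 2.2407190632115266 F [-4.   2.6  1.2]
214.0 [0.0097, -0.0037, -0.0003] -0.118
220.0 [0.0173, -0.0072, -0.0004] -0.223
226.0 [0.0246, -0.0114, -0.0005] -0.328
theta 206.64687098745944 q1 q6 0.11282087823643389 2.2407190632115266 F [-4.   2.6  1.2]
207.0 [-0.0193, 0.0093, -0.0002] -3.138
220.0 [0.0005, 0.007, -0.0004] 2.918
```

```bash
python3 -m inch '[[1,-0.01,0.005,0,0],[1,-0.0195,0.0095,0,0],[1,-0.0195,0.0095,0,0.17],[1,-0.0195,0.0095,0,0.35],[1,-0.0195,0.0095,0,0.53],[1,-0.0195,0.0095,0,0.71],[1,-0.0195,0.0095,0,0.89],[1,-0.0195,0.0095,0,1.07]]'; python3 -m inch '[[1,0,0,0,0.18],[1,0,0,0,0.36],[1,0,0,0,0.54],[1,0,0,0,0.72],[1,0,0,0,0.9],[1,0,0,0,1.08],[1,0,0,0,1.26],[1,0,0,0,1.44]]'; python3 plan.py 0 0.022 206.6;python3 plan.py 0 0.003 206
```

```text
t: 12.75
tool_pos: [0.5738, 0.1294, 0.2527]
orientation: [-1.415, 0.818, -0.817]
force: [0.1, 0.9, 1.2]
opening: 0.0002
t: 13.75
tool_pos: [0.5729, 0.1298, 0.253]
orientation: [-1.551, -0.314, 0.312]
force: [0.0, 0.2, 0.8]
opening: 0.0005
theta 191.55862083751498 q1 q6 0.13733557107056849 -0.26176813674333566 F [0.  0.2 0.8]
206.6 [0.0014, -0.0011, -0.0008] 0.625
theta 191.55862083751498 q1 q6 0.13733557107056849 -0.26176813674333566 F [0.  0.2 0.8]
206.0 [0.0175, -0.0094, -0.0008] 0.636
```

```bash
python3 -m inch '[[1,0,0,0,0.18],[1,0,0,0,0.36],[1,0.0015,-0.001,-0.0005,0.54],[1,0.0015,-0.001,-0.001,0.63],[1,0.01,-0.005,-0.001,0.635],[1,0.016,-0.0085,-0.001,0.635],[1,0.0175,-0.0095,-0.001,0.635]]'; python3 plan.py 0 0 209 215 221 228 235 242 249 256
```

```text
t: 14.62
tool_pos: [0.5908, 0.12, 0.2519]
orientation: [-1.419, -0.807, 0.803]
force: [0.4, -1.0, 0.6]
opening: 0.0007
theta 204.21573824616374 q1 q6 0.11603255263978114 -0.9167123823956554 F [ 0.4 -1.   0.6]
209.0 [0.0064, -0.0019, 0.0003] -0.05
215.0 [0.0144, -0.0047, 0.0002] -0.155
221.0 [0.022, -0.0083, 0.0001] -0.26
228.0 [0.0303, -0.0135, -0.0] -0.382
235.0 [0.0379, -0.0197, -0.0001] -0.504
242.0 [0.0448, -0.0267, -0.0003] -0.626
249.0 [0.0507, -0.0345, -0.0004] -0.748
256.0 [0.0556, -0.043, -0.0005] -0.87
```

```bash
python3 -m inch '[[1,0.0065,-0.002,0,-0.05],[1,0.0145,-0.0045,0,-0.155],[1,0.022,-0.0085,0,-0.26],[1,0.0305,-0.0135,0,-0.382],[1,0.038,-0.0195,0,-0.504],[1,0.045,-0.0265,-0.0005,-0.626],[1,0.0505,-0.0345,-0.0005,-0.75],[1,0.0555,-0.043,-0.0005,-0.87]]'; python3 plan.py 0 0 263 270 277 284 291 298 305 312
```

```text
t: 15.62
tool_pos: [0.6462, 0.0779, 0.2512]
orientation: [-1.568, -0.125, 0.125]
force: [-1.5, 4.3, 0.0]
opening: 0.0004
theta 255.31680100610674 q1 q6 0.041981513802185275 -0.11710873332928604 F [-1.5  4.3  0. ]
263.0 [0.004, -0.01, 0.0001] -0.119
270.0 [0.0067, -0.0194, 0.0] -0.241
277.0 [0.0083, -0.0291, -0.0001] -0.363
284.0 [0.0086, -0.0389, -0.0002] -0.485
291.0 [0.0078, -0.0487, -0.0003] -0.608
298.0 [0.0058, -0.0583, -0.0004] -0.73
305.0 [0.0026, -0.0676, -0.0006] -0.852
312.0 [-0.0017, -0.0764, -0.0007] -0.974
```

```bash
python3 -m inch '[[1,0.004,-0.01,0,-0.119],[1,0.0065,-0.0195,0,-0.24],[1,0.0085,-0.029,0,-0.363],[1,0.0085,-0.039,0,-0.485],[1,0.008,-0.0485,-0.0005,-0.607],[1,0.006,-0.0585,-0.0005,-0.73],[1,0.0025,-0.0675,-0.0005,-0.85],[1,-0.0015,-0.0765,-0.0005,-0.974]]'; python3 plan.py 0 0 319 326 333 340 346 351 355 355
```

```text
t: 16.62
tool_pos: [0.645, 0.002, 0.2503]
orientation: [-1.474, 0.64, -0.64]
force: [3.1, 2.5, -1.6]
opening: 0.0005
theta 311.52714979908336 q1 q6 -0.076459845907675 0.742589017556688 F [ 3.1  2.5 -1.6]
319.0 [-0.0058, -0.0087, 0.0001] -0.118
326.0 [-0.0121, -0.0162, -0.0001] -0.24
333.0 [-0.0193, -0.0229, -0.0002] -0.363
340.0 [-0.0272, -0.0287, -0.0003] -0.485
346.0 [-0.0345, -0.0329, -0.0004] -0.589
351.0 [-0.0409, -0.0357, -0.0005] -0.677
355.0 [-0.0462, -0.0376, -0.0005] -0.747
355.0 [-0.0462, -0.0376, -0.0005] -0.747
```

```bash
python3 -m inch '[[1,-0.006,-0.0085,0,-0.118],[1,-0.012,-0.016,0,-0.24],[1,-0.0195,-0.023,0,-0.363],[1,-0.027,-0.0285,-0.0005,-0.485],[1,-0.0345,-0.033,-0.0005,-0.59],[1,-0.041,-0.0355,-0.0005,-0.677],[1,-0.046,-0.0375,-0.0005,-0.747],[1,-0.046,-0.0375,-0.0005,-0.747]]'; python3 plan.py 0 0 355 358; python3 plan.py 0 0.06 355
```

```text
t: 17.62
tool_pos: [0.599, -0.0357, 0.2498]
orientation: [-1.211, 1.206, -1.206]
force: [1.3, -0.3, 0.0]
opening: 0.0004
theta 354.8849333886509 q1 q6 -0.14507474584662083 1.4213335752757226 F [ 1.3 -0.3  0. ]
355.0 [-0.0002, 0.0001, -0.0] 0.001
358.0 [-0.0042, -0.0011, -0.0001] -0.052
theta 354.8849333886509 q1 q6 -0.14507474584662083 1.4213335752757226 F [ 1.3 -0.3  0. ]
355.0 [0.0596, 0.0053, -0.0] 0.001
```

```bash
python3 -m inch '[[1,0.015,0,0,0],[1,0.04,0.003,0.0,0],[1,0.045,0.003,0.05,0],[1,0.045,0,0.11,0],[1,0.045,-0.04,0.13,0],[1,0.04,-0.1,0.13,0],[1,0.03,-0.16,0.13,0],[1,0.02,-0.22,0.13,0]]'; python3 -m inch '[[1,-0.02,-0.05,0,0],[1,-0.04,-0.1,0,0],[1,-0.06,-0.15,0,0],[1,-0.06,-0.15,0,0],[1,-0.06,-0.15,0,0]]'
cat > cmp.py <<'E'
import sys
from h import *
np.set_printoptions(precision=3,suppress=True)
tag=sys.argv[1];o=[]
boxes=dict(top=(150,185,275,310),scene=(192,224,298,330))
hub=np.array([.5745,.041]);h0=np.array([.570,-.039])
for n in("scene","top"):
    c=cam(n);im=c["color"][:,:,::-1].copy();cv2.imwrite(f"pics/{n}{tag}.png",im)
    ref=cv2.imread(f"pics/{n}0.png");y0,y1,x0,x1=boxes[n]
    # expected image shift of 6 mm drop, and per degree of wheel
    b=proj(c,[*h0,.268]);e=proj(c,[*h0,.262])-b
    a=-np.radians(1);R=np.array([[np.cos(a),-np.sin(a)],[np.sin(a),np.cos(a)]])
    j=proj(c,[*(hub+R@(h0-hub)),.268])-b
    def dark(i):
        g=i[y0:y1,x0:x1].max(2).astype(float);w=np.clip(60-g,0,None);yy,xx=np.mgrid[y0:y1,x0:x1]
        return np.array([(w*xx).sum(),(w*yy).sum()])/w.sum(),w.sum()
    print(n,"drop",e,"perdeg",j,"dark0",*dark(ref),"now",*dark(im))
    # template of the handle in the reference
    p=b.round().astype(int);m={"top":(8,14),"scene":(6,16)}[n]
    T=ref[p[1]-m[1]:p[1]+m[1],p[0]-m[0]:p[0]+m[0]]
    k=8;A=cv2.resize(T,None,fx=k,fy=k,interpolation=2);B=cv2.resize(im[p[1]-m[1]-8:p[1]+m[1]+8,p[0]-m[0]-8:p[0]+m[0]+8],None,fx=k,fy=k,interpolation=2)
    r=cv2.matchTemplate(B,A,cv2.TM_CCOEFF_NORMED);_,v,_,l=cv2.minMaxLoc(r);d=np.array(l)/k-8
    print("  template shift",d,"score",v,"deg vs 360:",(d-e)@j/(j@j))
    q=[cv2.resize(i[p[1]-40:p[1]+60,p[0]-60:p[0]+60],None,fx=3,fy=3,interpolation=2) for i in(ref,im)];o.append(np.hstack(q))
cv2.imwrite(f"pics/cmp{tag}.png",np.vstack(o))
E
python3 cmp.py a
```

```text
t: 18.62
tool_pos: [0.6186, -0.2573, 0.3797]
orientation: [-1.212, 1.205, -1.204]
force: [0.4, 0.5, 0.0]
opening: 0.0003
t: 19.25
tool_pos: [0.5587, -0.4071, 0.3794]
orientation: [-1.212, 1.205, -1.203]
force: [-0.5, 0.3, 0.2]
opening: 0.0007
scene drop [0.015 1.484] perdeg [ 0.497 -0.17 ] dark0 [312.599 210.527] 2480.0 now [310.033 212.979] 2373.0
  template shift [-2.625  2.375] score 0.9883297681808472 deg vs 360: -5.30633755014004
top drop [0.139 0.566] perdeg [-0.04   0.515] dark0 [291.863 168.452] 1287.0 now [291.124 167.296] 1671.0
  template shift [ 0.25  -1.875] score 0.8764854669570923 deg vs 360: -4.731374208564087
```

View pics/cmpa.png

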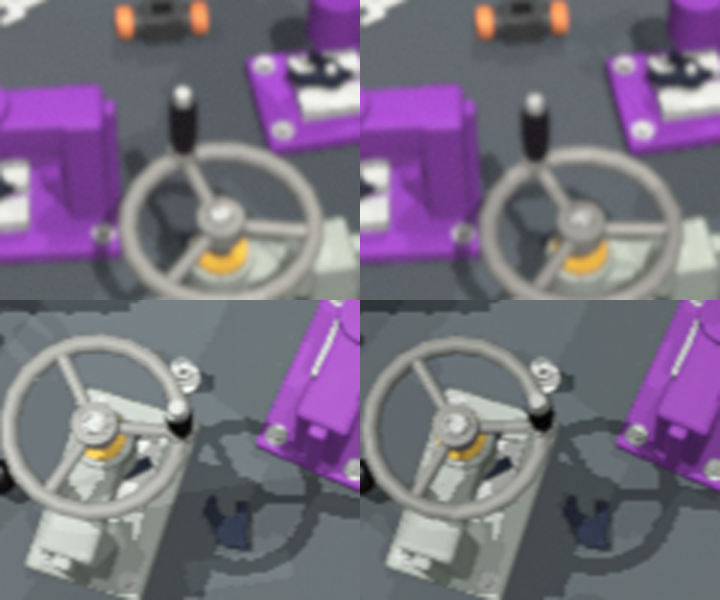

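The pictures show the wheel 5.2° short of a full turn (scene −5.3°, top −4.7°), which agrees with the TCP estimate of −5.1°. The loose parts have not moved. I'll go back and finish the last 5°.

```bash
python3 -m inch '[[1,0.02,0.05,0,0],[1,0.04,0.11,0,0],[1,0.06,0.17,0,0],[1,0.075,0.23,0,0],[1,0.085,0.29,0,0],[1,0.085,0.34,0,0],[1,0.085,0.37,0,0],[1,0.085,0.37,0,0]]'; python3 -m inch '[[1,0,0,-0.05,0],[1,0,0,-0.1,0],[1,0,0,-0.13,0],[1,0,0,-0.13,0],[1,-0.015,0,-0.13,-0.03],[1,-0.03,0,-0.13,-0.06],[1,-0.037,0,-0.13,-0.087],[1,-0.037,0,-0.13,-0.087]]';python3 plan.py 0 0.002 355; python3 plan.py 0 0 356 357 358 359 359.6
```

```text
t: 20.35
tool_pos: [0.6443, -0.0319, 0.3805]
orientation: [-1.215, 1.198, -1.198]
force: [-0.8, 0.7, -0.0]
opening: 0.0006
t: 21.35
tool_pos: [0.6078, -0.0321, 0.2523]
orientation: [-1.171, 1.26, -1.264]
force: [-0.7, -0.1, 0.5]
opening: 0.0005
theta 348.08960055045895 q1 q6 -0.13774000827153865 1.5057163506352922 F [-0.7 -0.1  0.5]
355.0 [-0.0071, -0.0033, -0.0025] 0.078
theta 348.08960055045895 q1 q6 -0.13774000827153865 1.5057163506352922 F [-0.7 -0.1  0.5]
356.0 [-0.0104, -0.0039, -0.0025] 0.06
357.0 [-0.0117, -0.0042, -0.0025] 0.043
358.0 [-0.0131, -0.0046, -0.0025] 0.025
359.0 [-0.0145, -0.005, -0.0025] 0.008
359.6 [-0.0153, -0.0051, -0.0026] -0.002
```

```bash
python3 -m inch '[[1,-0.003,-0.005,-0.0025,0],[1,-0.006,-0.005,-0.0025,0],[1,-0.0085,-0.005,-0.0025,0],[1,-0.0105,-0.005,-0.0025,0],[1,-0.0125,-0.005,-0.0025,0],[1,-0.014,-0.005,-0.0025,0],[1,-0.015,-0.005,-0.0025,0],[1,-0.015,-0.005,-0.0025,0]]'; python3 plan.py 0 0 359.6 360
```

```text
t: 22.35
tool_pos: [0.5926, -0.0371, 0.2496]
orientation: [-1.171, 1.261, -1.263]
force: [2.1, -0.6, -2.8]
opening: 0.0004
theta 359.5050852678497 q1 q6 -0.14957424047550247 1.4938124223231892 F [ 2.1 -0.6 -2.8]
359.6 [-0.0001, -0.0002, 0.0001] -0.002
360.0 [-0.0006, -0.0003, 0.0001] -0.009
```

Expected now: about 359.4°. I'll withdraw and check.

```bash
python3 -m inch '[[1,0.015,0,0,0],[1,0.04,0.003,0.0,0],[1,0.05,0.003,0.05,0],[1,0.05,0,0.11,0],[1,0.05,-0.04,0.13,0],[1,0.04,-0.1,0.13,0],[1,0.03,-0.16,0.13,0],[1,0.02,-0.22,0.13,0]]'; python3 -m inch '[[1,-0.02,-0.05,0,0],[1,-0.04,-0.1,0,0],[1,-0.06,-0.15,0,0],[1,-0.08,-0.2,0,0],[1,-0.1,-0.25,0,0],[1,-0.12,-0.28,0,0],[1,-0.12,-0.28,0,0]]'
python3 cmp.py b
```

```text
t: 23.35
tool_pos: [0.6118, -0.2584, 0.3799]
orientation: [-1.172, 1.261, -1.262]
force: [0.3, 0.7, -0.2]
opening: 0.0006
t: 24.22
tool_pos: [0.4894, -0.5406, 0.379]
orientation: [-1.17, 1.266, -1.264]
force: [0.8, -0.2, -0.5]
opening: 0.0005
scene drop [0.015 1.484] perdeg [ 0.497 -0.17 ] dark0 [312.599 210.527] 2480.0 now [312.23  212.314] 2325.0
  template shift [-0.375  1.625] score 0.9875102043151855 deg vs 360: -0.7898092286649009
top drop [0.139 0.566] perdeg [-0.04   0.515] dark0 [291.863 168.452] 1287.0 now [290.944 169.715] 1689.0
  template shift [0.    0.125] score 0.9817847013473511 deg vs 360: -0.8317308383360689
```

View pics/cmpb.png

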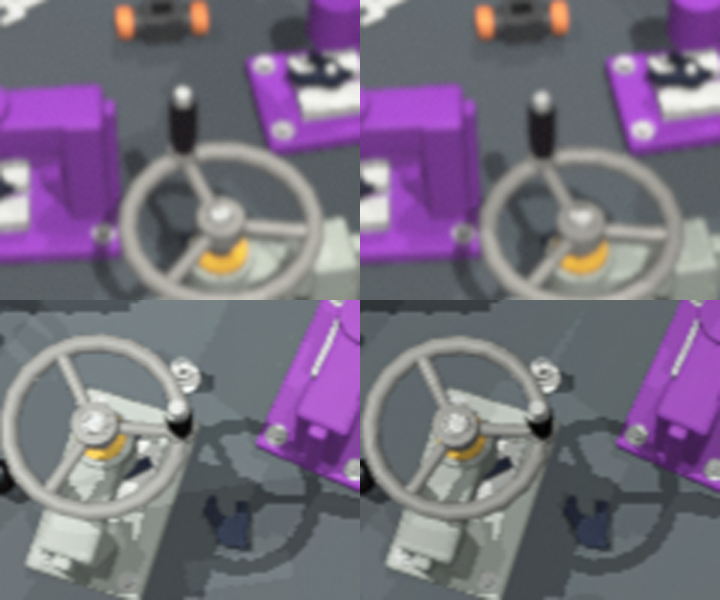

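The wheel stands within 1° of the full turn: −0.8° in both views, about 0.01 mm of pin travel, and not past it. I'll check the loose parts by numbers, then hand in.

Run:
```python
from h import *
a=cv2.imread("pics/top0.png");b=cv2.imread("pics/topb.png")
for n,(x,y) in dict(fork=(308,200),striker=(293,151),knob=(231,185),mallet=(399,228),spanner=(433,202),can=(409,148),collar=(241,240)).items():
    r=cv2.matchTemplate(b[y-20:y+20,x-20:x+20],a[y-12:y+12,x-12:x+12],5);_,v,_,l=cv2.minMaxLoc(r);print(n,np.array(l)-8,round(v,3))
print(robot.read_state()["t"]);robot.close_job()
```

```text
fork [0 0] 0.96
striker [0 0] 0.98
knob [0 0] 0.992
mallet [0 0] 0.997
spanner [0 0] 1.0
can [0 0] 0.997
collar [0 0] 0.962
24.325
the job is handed in; nothing more can be done
```

I pushed the handwheel through almost exactly one full turn clockwise and handed the job in at 24.3 s. I used the shut fingertips against the side of the handle, never gripping it. I let go twice to turn the wrist back, and once to look before the last 5°.

- **Wheel angle:** compared with the starting pictures, both fixed cameras put the handle about 0.8° short of the full turn and not beyond. The estimate from the finger position was about 0.6° short. I left that remainder rather than risk overshooting; it is about 0.01 mm of pin travel.
- **Pin:** I did not see it directly. That it is flush is inferred from the wheel angle and the handle standing 6 mm lower.
- **Forces:** the readings taken at the end of each move were around 5 N while pushing.
- **Loose parts:** all seven matched their starting positions in the top view to within a pixel (about 3 mm).
- **Disagreement:** the first touch on the handle was only felt to about 1 mm, so I settled the final angle from the pictures.

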